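# Uncover and shut the tagged stopcock

## Task

Only one of the two outlet pipes at the front of the valve box carries a round tag. Push the sliding cover all the way along by its rib, away from that outlet, to uncover the tagged valve, then push its lever fully shut, clockwise as seen from above, until it stands across its pipe against the stop. Only push with the fingers, pinch and lift nothing, leave the other valve alone and the loose things where they stand, and leave the cover aside.

Things in the scene. Friction and masses are not known exactly. Their poses are not given: they have to be found in the camera images.
- valve_box: Fixed grey box, open on top, 148 mm (own x) by 286 mm (own y), 70 mm high; origin under its centre, on the bench; x away from the robot, y left, z up. Lips on the long walls hold the cover (122 mm clear between them); end walls 55 mm high. Two valves inside at x = 18, y = +65 and -65 mm (either may be the marked one), their outlet pipes come out through the front wall.
- cover (a joint): Travel of the aluminium cover plate along the box's y: 0 = middle, hiding both valves; +0.130 m = left stop, -0.130 = right stop; starts within 0.015 of 0. About 2.5 N of friction, stays where left, cannot be lifted off. Plate 126 mm (x) by 230 mm (y), 5 mm thick, top at z = 64 mm; at a stop it overhangs the box's end by 102 mm and uncovers only the valve at the other end.
- rib_middle (a point): Middle of the black thumb rib across the middle of the cover, z = 77 mm: the rib is 100 mm long (box x), 20 mm thick (box y) and 26 mm high, from z = 64 to 90 mm. Push it on a flank along the box's y. Moves with the cover.
- marked_valve: The valve whose outlet pipe carries a round black tag, a 44 mm disc leaning back on the pipe's end in front of the box, about 112 mm in front of the pivot. Brass body, pipe 16 mm thick towards the robot. Origin on the box's inner floor (z = 6 mm) under the lever's pivot; axes as the box's.
- marked_lever (a joint): Angle of the marked valve's steel lever: 0 = open, lever along its pipe, pointing to the robot (box -x); it grows clockwise seen from above; 1.571 = shut, at the stop, lever across the pipe, pointing to box +y. Starts between 0 and 0.25. Takes about 3 N at the push point and stays where it is left.
- marked_lever_push (a point): Point to push at on the marked lever, 42 mm from the pivot, z = 46 mm. The lever is a bar reaching 60 mm from its pivot, 12 mm thick, from z = 37 to 56 mm, just under the cover. To shut it, push its flank on the box's -y side. A round hub, 22 mm across, sits on the pivot.
- marked_lever_pivot (a point): Point on the marked lever's turning axis (vertical), z = 46 mm.
- plain_valve: The other valve, the same but without a tag on its outlet pipe. Leave it alone. Origin and axes as for the marked valve.
- plain_lever_push (a point): Point on the plain valve's lever, 42 mm from its pivot; it must not move.
- bottle: Loose sample bottle with a white cap, 54 mm across, 118 mm high, behind the box; origin at its underside's centre.
- beaker: Loose small beaker, 62 mm across, 73 mm high, behind the box; origin at its underside's centre.
- vials: Loose closed vial box, 66 x 104 x 38 mm, front left on the bench; origin at its underside's centre.
- timer: Loose white timer, 62 x 62 x 19 mm, lying to the right of the box; the cover passes over it; origin at its underside's centre.

How it is judged:
By the outcome, as a careful person would: the job done as asked, in the order asked, and still so for the second after the job is handed in, with the robot touching nothing.
It also fails if it takes over 45 s, if anything falls off the work surface, if the arm or the gripper's body presses on something with over 40 N, if the wrist force passes 120 N, or if a joint passes its speed limit or range.

## Robot

A 7-joint arm with a two-finger parallel gripper is mounted at the origin on a cart in front of the work surface, level with it; the furniture and walls round the work are solid. World frame = base frame: x ahead of the robot, y to its left, z up, the work surface at z = 0. Lengths are in m, angles in rad, forces in N, time in s.
With the tool pointing down it reaches from about 0.4 to 0.875 m from the base axis. Payload 6.5 kg.
Tool frame: the origin (TCP) lies on the centre line of the jaws, within the pads' length; the fingertips stand 17 mm ahead of it and the grasp point (between the pads) lies 2 mm behind it; z points along the fingers, y is the line along which they close (so a half turn about z gives the same grasp; the last joint's range is limited). The gripper opens to 85 mm and grips with 20 to 120 N. Pads are 22 mm wide; open, the fingers measure 114 mm over their backs; the gripper's body (76 mm by 85 mm) begins 54 mm behind the grasp point. The pads swing forward as they close: fully open they stand 13 mm farther back than shut.
Start: joints at [1.284, 0.536, -0.004, 1.538, 0.003, 1.067, -0.071], TCP at [0.142, -0.634, 0.248] pointing down, gripper open.
Joint ranges: [-2.7, 2.7], [-0.37, 2.16], [-1.27, 1.26], [0.24, 2.4], [-1.31, 4.45], [0.19, 1.91], [-2.76, 2.76]. Speed limits (rad/s): [2.39, 2.39, 3.14, 3.14, 3.14, 3.14, 3.14].

## Interface

Orientations are given as a rotation vector (axis times angle).
In Python, from cell import arm gives the robot as it stands.
- The arm moves only by the shell command python3 -m handwheel 'ROWS' [FORCE]. ROWS is JSON, a list of rows, each a list of 3 entries, a list of its own where there are three numbers: the shift along the tool's x, y, z each as a share of 0.5 m, from -1 to 1, then the turn, a rotation vector about the tool's x, y, z each as a share of 45 degrees, from -1 to 1, then the opening, from -1 (shut) to 1 (fully open). In form: [[[dx, dy, dz], [ax, ay, az], claw], ...]. A call has 1 to 10 rows; each row is the pose to reach, as a shift and turn from the pose commanded when the call began, along the tool's axes at that moment; what a row does not reach only later rows make up. A row lasts 1/12 s, in which the tool goes at most 41.7 mm and 7.16 degrees, less where a joint would pass 70% of its speed; a pose out of reach is approached as far as the arm can. A call with a number of a shift or a turn outside -1 to 1 is refused whole. A call with a gripper value outside its range is refused whole. The fingers move at their own pace and stop on an object; FORCE is the grip in N (left out, the last holds). Time passes only in rows, so rows that repeat a pose let the fingers close. It gives the time, the measured TCP pose, the force, the opening and the grip force at its end, in the units of the state.
- arm.read_state(): the state, without advancing time (a new reading comes with each control period).
- arm.grab_frame(name): name is "side" or "top" or "wrist"; returns a dict with "image" (480x640x3 uint8, red, green, blue), "mtx" (3x3 intrinsics, pixels), "k1" (the pictures are not rectified: a ray, as slopes to the right and down, at radius r is drawn at 1 + k1 r^2 times it, then the intrinsics apply), "eye" and "rotation" of the camera in the world. Camera axes: x right, y down, z forward; pixel columns grow to the right and rows downward; lengths in m; the calibration is good to about 2 mm. A picture is of the moment at which its call begins. There is no depth.
- arm.sign_off(): hands the job in; it is judged then, once.
The state is a dict: "clock": time; "qpos": joint angles; "joint_velocities": joint speeds; "joint_torque": joint torques, N m; "tcp_pos": TCP position; "tool_rot": TCP orientation; "ft_force": force on the tool from outside, world axes, zero at the start; "ft_torque": the same for the moment, N m; "gripper_width": finger opening in m; "grasp_force": force on a finger pad.
Only numpy, scipy, OpenCV 4.12 (cv2) and the standard library are available. Lean on these libraries where they do the work, as an engineer would, in place of code of your own. Each camera call takes 0.05 s, during which the arm holds its last target. There are 200 camera calls.

## Working session

There is one attempt and no reset: what is moved stays moved. The work goes in short steps, Python scripts to look and compute and a shell command to move; the robot and the scene stay as the last step left them, time stands still between calls to the robot, and variables do not carry over. Pictures are saved under pics/ and viewed, at most 10 in all, crops included, and the job is handed in when it is done.

```bash
ls; mkdir -p pics
cat > h.py <<'E'
import numpy as np, cv2
from cell import arm
from scipy.spatial.transform import Rotation as R
def grab(n,f):
    d=arm.grab_frame(n); cv2.imwrite('pics/'+f+'.png',cv2.cvtColor(d['image'],cv2.COLOR_RGB2BGR))
    np.savez('pics/'+f+'.npz',**{k:d[k] for k in('mtx','k1','eye','rotation')}); return d
def world(f,uv,z):
    d=np.load('pics/'+f+'.npz'); K=d['mtx'];k=float(d['k1'])
    p=np.array([(uv[0]-K[0,2])/K[0,0],(uv[1]-K[1,2])/K[1,1]]);q=p.copy()
    for _ in range(30): q=p/(1+k*(q@q))
    M=d['rotation']; M=M if M.shape==(3,3) else R.from_rotvec(M).as_matrix()
    r=M@np.array([*q,1]); return d['eye']+r*(z-d['eye'][2])/r[2]
def pix(f,P):
    d=np.load('pics/'+f+'.npz'); K=d['mtx'];k=float(d['k1']);M=d['rotation']
    M=M if M.shape==(3,3) else R.from_rotvec(M).as_matrix()
    c=M.T@(np.array(P)-d['eye']);q=c[:2]/c[2];q=q*(1+k*(q@q));return K[0,0]*q[0]+K[0,2],K[1,1]*q[1]+K[1,2]
E
python3 - <<'E'
from h import *
np.set_printoptions(precision=4,suppress=True)
for n in('top','side'): d=grab(n,n+'0'); print(n,d['eye'],d['rotation'],d['k1'])
s=arm.read_state(); print(s['tcp_pos'],s['tool_rot'],s['gripper_width'],s['clock'])
E
```

```text
pics
top [0.3766 0.0495 1.189 ] [-2.1357  2.1388 -0.1884] 0.03482459567456424
side [0.0258 1.2377 0.9159] [-0.5619  2.5252 -1.4076] -0.17570389699810063
[ 0.1422 -0.6337  0.2475] [-3.1209 -0.346   0.0004] 0.08546548227309984 0.1
```

View pics/top0.png

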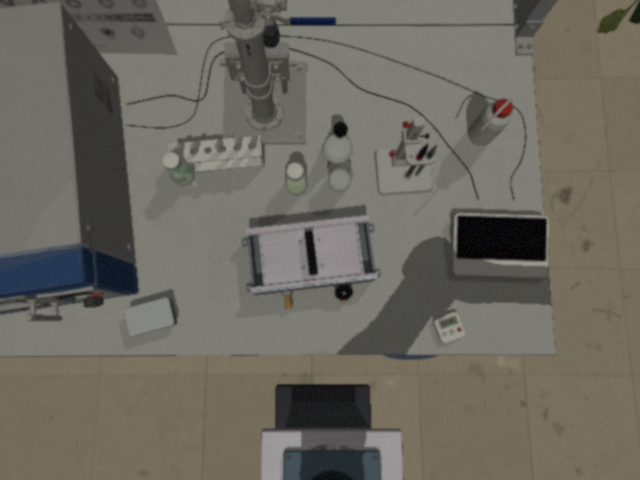

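View pics/side0.png

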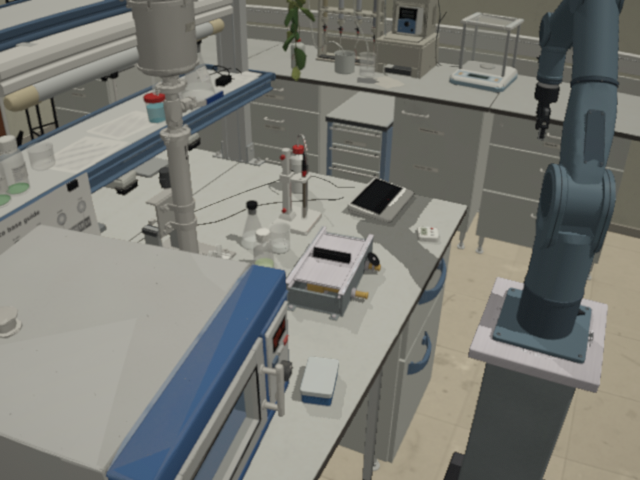

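The top view shows the robot at the bottom and the box at about (311,256). The black tag is on the right pipe (344,292), so the marked valve is at box y = -65 and the cover must go left (+y).

Run:
```python
import cv2
a=cv2.imread('pics/top0.png')[205:312,238:388]
cv2.imwrite('pics/c0.png',cv2.resize(a,None,fx=5,fy=5,interpolation=cv2.INTER_CUBIC))
```

```text
(no output)
```

View pics/c0.png

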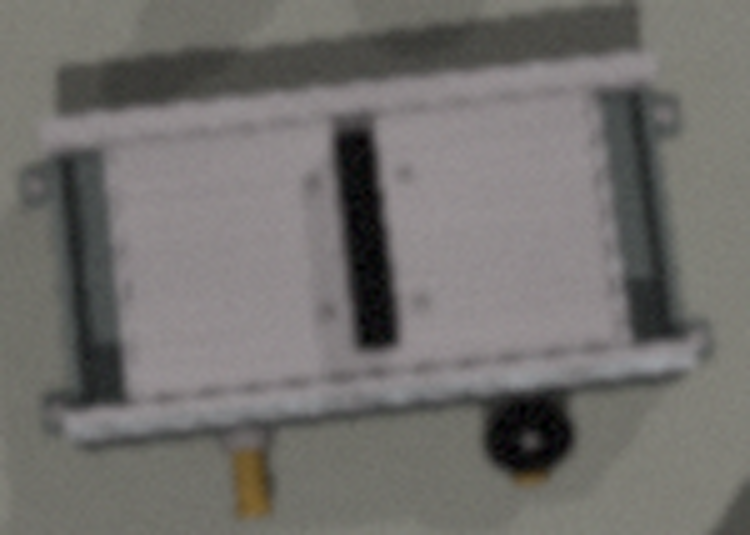

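The crop shows the lip's outer corners at about (42,122), (655,52), (704,363) and (70,445). The rib's top runs from (354,128) to (378,348), and the tag is at (530,433).

```bash
cat >> h.py <<'E'
def c(u,v,z): return world('top0',(238+(u+.5)/5-.5,205+(v+.5)/5-.5),z)
E
python3 - <<'E'
from h import *
np.set_printoptions(precision=4,suppress=True)
P=np.array([c(42,122,.07),c(655,52,.07),c(704,363,.07),c(70,445,.07)])
print(P, P.mean(0)); 
print(np.linalg.norm(P[0]-P[1]),np.linalg.norm(P[2]-P[3]),np.linalg.norm(P[0]-P[3]),np.linalg.norm(P[1]-P[2]))
l=P[0]-P[1]+P[3]-P[2]; yaw=np.arctan2(-l[0],l[1]); print('yaw',yaw)
r=[c(*q,.09) for q in((335,130),(372,127),(397,345),(360,350))]; rm=np.mean(r,0); print(rm,np.linalg.norm(r[1]-r[2]))
M=R.from_euler('z',yaw).as_matrix(); o=P.mean(0)*[1,1,0]
print('rib in box',M.T@(rm-o)); 
for n,p in dict(markpiv=(.018,-.065,.046),plain=(.018,.065,.046),tag=(-.094,-.065,.03)).items(): print(n,o+M@p)
print('tag seen',c(530,433,.03), 'pipe end',c(252,490,.03))
s=arm.read_state(); print(R.from_rotvec(s['tool_rot']).as_matrix())
E
```

```text
[[ 0.6014  0.1931  0.07  ]
 [ 0.6342 -0.0886  0.07  ]
 [ 0.4904 -0.1077  0.07  ]
 [ 0.4539  0.1775  0.07  ]] [0.545  0.0436 0.07  ]
0.2836026439061393 0.2875781298470602 0.14837068890848687 0.1451099658034822
yaw 0.12149468937673633
[0.5449 0.0449 0.09  ] 0.09920570995735101
rib in box [0.0001 0.0013 0.09  ]
markpiv [ 0.5707 -0.0188  0.046 ]
plain [0.555  0.1103 0.046 ]
tag [ 0.4595 -0.0324  0.03  ]
tag seen [ 0.4618 -0.0316  0.03  ] pipe end [0.4357 0.0976 0.03  ]
[[ 0.9757  0.2191 -0.0005]
 [ 0.2191 -0.9757  0.0015]
 [-0.0001 -0.0016 -1.    ]]
```

```bash
cat >> h.py <<'E'
yaw=.1215; O=np.array([.545,.0436,0]); B=R.from_euler('z',yaw)
def to(*pts,tyaw=0):   # box-frame TCP targets -> tool shares from current pose, tool down, tool x at box yaw+tyaw
    s=arm.read_state(); T=R.from_rotvec(s['tool_rot']); G=R.from_euler('z',yaw+tyaw)*R.from_euler('x',np.pi)
    print('t',s['clock'],'box',np.round(B.inv().apply(s['tcp_pos']-O),4),'F',np.round(B.inv().apply(s['ft_force']),1),'w',round(s['gripper_width'],4))
    for p in pts: print(p,np.round(T.inv().apply(O+B.apply(p)-s['tcp_pos'])/.5,4))
    print('turn',np.round((T.inv()*G).as_rotvec()/(np.pi/4),4))
E
python3 -c "
from h import *
to((-.1,-.35,.2),(0,-.055,.2),(0,-.055,.09))"
```

```text
t 0.1 box [-0.4819 -0.6235  0.2475] F [ 0.1 -0.6 -0.5] w 0.0855
(-0.1, -0.35, 0.2) [ 0.8143 -0.4684  0.0956]
(0, -0.055, 0.2) [ 1.0719 -1.0356  0.0965]
(0, -0.055, 0.09) [ 1.0719 -1.0353  0.3165]
turn [-0.002   0.0002  0.1265]
```

```bash
python3 -m handwheel '[[[0.55,-0.53,0.03],[-0.002,0,0.1265],-1],[[0.55,-0.53,0.03],[-0.002,0,0.1265],-1],[[0.55,-0.53,0.03],[-0.002,0,0.1265],-1],[[0.55,-0.53,0.03],[-0.002,0,0.1265],-1],[[0.55,-0.53,0.03],[-0.002,0,0.1265],-1],[[0.55,-0.53,0.03],[-0.002,0,0.1265],-1],[[0.55,-0.53,0.03],[-0.002,0,0.1265],-1],[[0.55,-0.53,0.03],[-0.002,0,0.1265],-1],[[0.55,-0.53,0.03],[-0.002,0,0.1265],-1],[[0.55,-0.53,0.03],[-0.002,0,0.1265],-1]]' 20
python3 -c "
from h import *
to((0,-.055,.2),(0,-.055,.09))"
```

```text
clock: 0.93
tcp_pos: [0.3564, -0.3087, 0.233]
tool_rot: [-3.133, -0.205, -0.002]
ft_force: [-0.1, 0.1, -0.4]
gripper_width: -0.0002
grasp_force: 0.0
t 0.9333 box [-0.2299 -0.3268  0.233 ] F [-0.1  0.1 -0.4] w -0.0002
(0, -0.055, 0.2) [ 0.4646 -0.5394  0.0675]
(0, -0.055, 0.09) [ 0.4642 -0.5391  0.2875]
turn [-0.0018 -0.002   0.0116]
```

```bash
python3 -m handwheel '[[[0.464,-0.539,0.0675],[0,0,0],-1],[[0.464,-0.539,0.0675],[0,0,0],-1],[[0.464,-0.539,0.0675],[0,0,0],-1],[[0.464,-0.539,0.0675],[0,0,0],-1],[[0.464,-0.539,0.0675],[0,0,0],-1],[[0.464,-0.539,0.0675],[0,0,0],-1],[[0.464,-0.539,0.0675],[0,0,0],-1],[[0.464,-0.539,0.0675],[0,0,0],-1],[[0.464,-0.539,0.0675],[0,0,0],-1],[[0.464,-0.539,0.0675],[0,0,0],-1]]'
python3 -c "
from h import *
to((0,-.055,.09))
grab('wrist','w1')"
```

```text
clock: 1.77
tcp_pos: [0.5524, -0.0131, 0.1986]
tool_rot: [-3.133, -0.203, -0.002]
ft_force: [0.8, -0.1, 0.3]
gripper_width: 0.0
grasp_force: 0.0
t 1.7667 box [ 0.0005 -0.0572  0.1986] F [ 0.8 -0.2  0.3] w 0.0
(0, -0.055, 0.09) [-0.0013 -0.004   0.2171]
turn [-0.0027 -0.0021  0.0104]
```

View pics/w1.png

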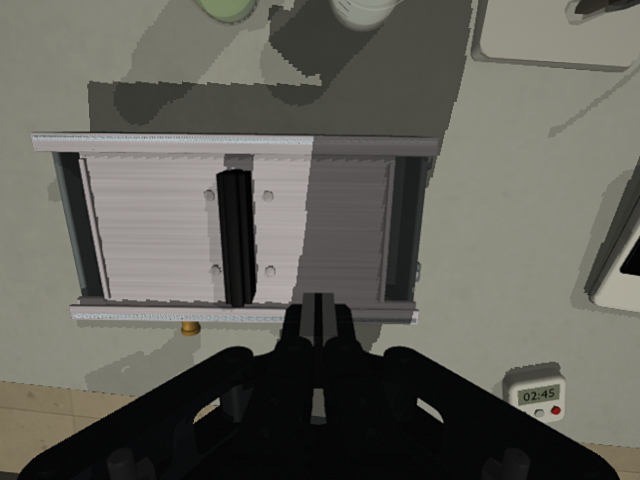

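The wrist view shows the box with its lip corners at (33,133), (438,138), (418,322) and (72,318), and the rib at (237,237). The closed fingertips are at (318,298), just right of the rib.

```bash
python3 -c "
from h import *
for p in((33,133),(438,138),(418,323),(72,319)): print(np.round(B.inv().apply(world('w1',p,.07)-O),4))
for p in((220,172),(251,172),(256,303),(229,305)): print('rib',np.round(B.inv().apply(world('w1',p,.09)-O),4))"
python3 -m handwheel '[[[0,-0.004,0.217],[0,0,0.01],-1],[[0,-0.004,0.217],[0,0,0.01],-1],[[0,-0.004,0.217],[0,0,0.01],-1],[[0,-0.004,0.217],[0,0,0.01],-1],[[0,-0.004,0.217],[0,0,0.01],-1]]'
python3 -c "
from h import *
to((0,-.025,.09),(0,.10,.09),(0,.11,.09))"
```

```text
[0.0752 0.1432 0.07  ]
[ 0.0736 -0.141   0.07  ]
[-0.0732 -0.1409  0.07  ]
[-0.0724  0.146   0.07  ]
rib [0.0512 0.0079 0.09  ]
rib [ 0.0513 -0.0127  0.09  ]
rib [-0.0454 -0.0116  0.09  ]
rib [-0.0473  0.0087  0.09  ]
clock: 2.23
tcp_pos: [0.5488, -0.0193, 0.09]
tool_rot: [3.135, 0.176, -0.005]
ft_force: [-0.0, 0.4, 0.8]
gripper_width: 0.0002
grasp_force: 0.0
t 2.2333 box [-0.0039 -0.0629  0.09  ] F [0.  0.4 0.8] w 0.0002
(0, -0.025, 0.09) [ 0.0071 -0.0759 -0.0001]
(0, 0.1, 0.09) [ 0.0048 -0.3259 -0.0006]
(0, 0.11, 0.09) [ 0.0046 -0.3459 -0.0006]
turn [ 0.0024  0.004  -0.0116]
```

```bash
python3 -m handwheel '[[[0.005,-0.03,0],[0,0,0],-1],[[0.005,-0.06,0],[0,0,0],-1],[[0.005,-0.09,0],[0,0,0],-1],[[0.005,-0.11,0],[0,0,0],-1],[[0.005,-0.13,0],[0,0,0],-1],[[0.005,-0.15,0],[0,0,0],-1],[[0.005,-0.15,0],[0,0,0],-1],[[0.005,-0.15,0],[0,0,0],-1]]'
python3 -c "
from h import *
to((0,.105,.09),(0,.11,.09))
grab('wrist','w2')
to((0,.105,.09))"
```

```text
clock: 2.9
tcp_pos: [0.5445, 0.0572, 0.0914]
tool_rot: [3.135, 0.179, 0.002]
ft_force: [0.2, -0.9, 0.2]
gripper_width: -0.0002
grasp_force: 0.0
t 2.9 box [0.0012 0.0136 0.0914] F [ 0.1 -0.9  0.2] w -0.0002
(0, 0.105, 0.09) [-0.0037 -0.1828  0.0026]
(0, 0.11, 0.09) [-0.0038 -0.1928  0.0026]
turn [ 0.0016 -0.0019 -0.0093]
t 2.95 box [0.0008 0.0131 0.091 ] F [ 0.4 -0.1  0. ] w 0.0001
(0, 0.105, 0.09) [-0.003  -0.1838  0.0018]
turn [ 0.0019 -0.0007 -0.0101]
```

```bash
python3 -m handwheel '[[[-0.003,-0.03,0],[0,0,-0.01],-1],[[-0.003,-0.06,0],[0,0,-0.01],-1],[[-0.003,-0.09,0],[0,0,-0.01],-1],[[-0.003,-0.12,0],[0,0,-0.01],-1],[[-0.003,-0.14,0],[0,0,-0.01],-1],[[-0.003,-0.16,0],[0,0,-0.01],-1],[[-0.003,-0.17,0],[0,0,-0.01],-1],[[-0.003,-0.177,0],[0,0,-0.01],-1],[[-0.003,-0.18,0],[0,0,-0.01],-1],[[-0.003,-0.183,0],[0,0,-0.01],-1]]'
python3 -c "
from h import *
to((0,.105,.09),(0,.11,.09))
grab('wrist','w3')"
```

```text
clock: 3.78
tcp_pos: [0.5322, 0.147, 0.0903]
tool_rot: [3.134, 0.19, -0.0]
ft_force: [1.8, -2.3, 1.7]
gripper_width: -0.0003
grasp_force: 1.3
t 3.7833 box [-0.0002  0.1042  0.0903] F [ 1.5 -2.5  1.7] w -0.0003
(0, 0.105, 0.09) [ 0.0004 -0.0016  0.0006]
(0, 0.11, 0.09) [ 0.0004 -0.0116  0.0006]
turn [ 0.0026  0.0003 -0.0007]
```

View pics/w3.png

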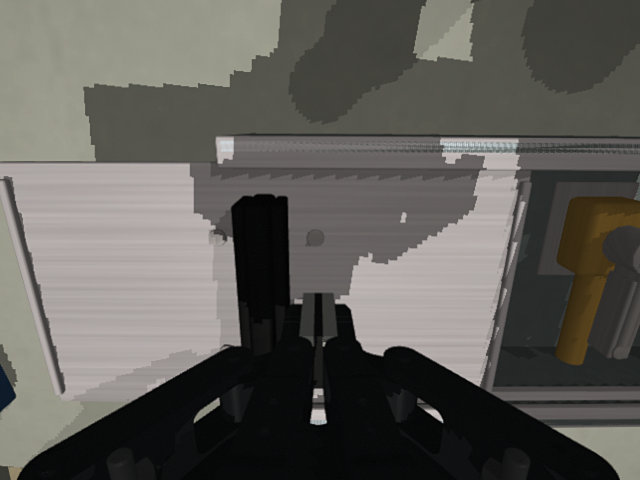

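The wrist view shows the cover moved left, with the rib at (262,270) and the marked valve uncovered at (600,260). The 2.5 N reading is friction only, so I'll push on until the stop pushes back.

```bash
python3 -m handwheel '[[[0,-0.006,0],[0,0,0],-1],[[0,-0.012,0],[0,0,0],-1],[[0,-0.018,0],[0,0,0],-1],[[0,-0.018,0],[0,0,0],-1]]'
python3 -c "
from h import *
to((0,.11,.09))"
python3 -m handwheel '[[[0,-0.004,0],[0,0,0],-1],[[0,-0.008,0],[0,0,0],-1],[[0,-0.008,0],[0,0,0],-1]]'
python3 -c "
from h import *
to((0,.08,.09))"
```

```text
clock: 4.17
tcp_pos: [0.5315, 0.1526, 0.0903]
tool_rot: [3.129, 0.186, -0.001]
ft_force: [3.0, -10.8, 4.6]
gripper_width: -0.0004
grasp_force: 5.7
t 4.1667 box [-0.0002  0.1099  0.0903] F [  1.7 -11.    4.6] w -0.0004
(0, 0.11, 0.09) [ 0.0004 -0.0003  0.0005]
turn [ 0.0084  0.0015 -0.0033]
clock: 4.42
tcp_pos: [0.5314, 0.1529, 0.0902]
tool_rot: [3.125, 0.182, -0.002]
ft_force: [3.2, -18.2, 7.0]
gripper_width: 0.0
grasp_force: 9.6
t 4.4167 box [-0.0002  0.1102  0.0902] F [  0.9 -18.5   7. ] w 0.0
(0, 0.08, 0.09) [0.0008 0.0603 0.0011]
turn [ 0.0137  0.0027 -0.0066]
```

The force rose to 18 N with no further motion, so the cover is at its stop. Now I back off, lift and go above the marked valve.

```bash
python3 -m handwheel '[[[0,0.04,0],[0,0,0],-1],[[0,0.06,-0.08],[0,0,0],-1],[[-0.05,0.13,-0.15],[0,0,0],-1],[[-0.07,0.21,-0.15],[0,0,0],-1],[[-0.09,0.29,-0.15],[0,0,0],-1],[[-0.12,0.37,-0.15],[0,0,0],-1],[[-0.12,0.43,-0.15],[0,0,0],-1],[[-0.12,0.43,-0.15],[0,0,0],-1],[[-0.12,0.43,-0.15],[0,0,0],-1]]'
python3 -c "
from h import *
to((-.024,-.1,.06),(-.024,-.1,.09))
grab('wrist','w4')"
```

```text
clock: 5.17
tcp_pos: [0.4965, -0.062, 0.1655]
tool_rot: [3.135, 0.183, -0.001]
ft_force: [0.4, 0.1, -0.1]
gripper_width: -0.0001
grasp_force: 0.0
t 5.1667 box [-0.0609 -0.099   0.1655] F [ 0.4  0.1 -0.1] w -0.0001
(-0.024, -0.1, 0.06) [0.0739 0.0014 0.2109]
(-0.024, -0.1, 0.09) [0.0739 0.0015 0.1509]
turn [ 0.0018  0.0007 -0.0062]
```

View pics/w4.png

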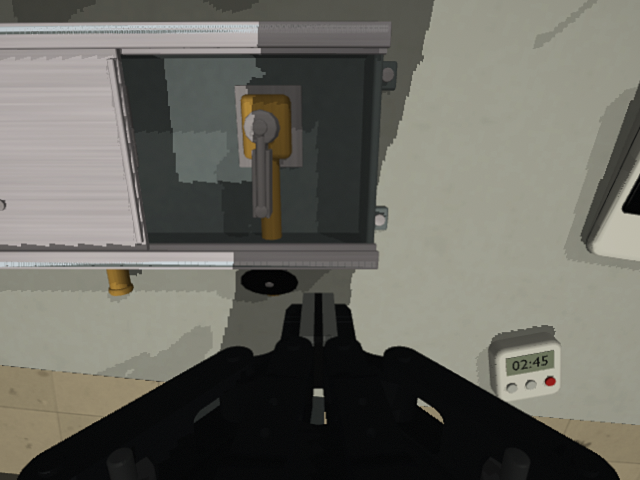

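The marked valve is fully open to view, with the lever's hub at (262,127) and its tip at (262,213). The cover's edge is at (130,150).

```bash
python3 -c "
from h import *
for p in((262,127),(262,213)): print(np.round(B.inv().apply(world('w4',p,.056)-O),4))"
python3 -m handwheel '[[[0.074,0.004,0.05],[0,0,0],-1],[[0.074,0.004,0.13],[0,0,0],-1],[[0.074,0.004,0.18],[0,0,0],-1],[[0.074,0.004,0.21],[0,0,0],-1],[[0.074,0.004,0.21],[0,0,0],-1],[[0.074,0.004,0.21],[0,0,0],-1]]'
python3 -c "
from h import *
L=[]
for a in np.radians([5,20,35,50,65,80,90]):
  # finger as half sizes 10(y) 11(x): offset from lever axis
  off=.006+.011*abs(np.sin(a))+.010*abs(np.cos(a))
  r=.042; L.append((round(.018-r*np.cos(a)-off*np.sin(a),4),round(-.065+r*np.sin(a)-off*np.cos(a),4),.06))
to(*L)"
```

```text
[ 0.0187 -0.0643  0.056 ]
[-0.0378 -0.0613  0.056 ]
clock: 5.72
tcp_pos: [0.5336, -0.0554, 0.0602]
tool_rot: [-3.135, -0.195, 0.003]
ft_force: [0.1, 0.3, 0.7]
gripper_width: -0.0002
grasp_force: 0.0
t 5.7167 box [-0.0233 -0.0969  0.0602] F [0.2 0.3 0.7] w -0.0002
(np.float64(-0.0253), np.float64(-0.0782), 0.06) [-0.0039 -0.0374  0.0004]
(np.float64(-0.028), np.float64(-0.0686), 0.06) [-0.0093 -0.0566  0.0004]
(np.float64(-0.0282), np.float64(-0.0577), 0.06) [-0.0096 -0.0784  0.0004]
(np.float64(-0.025), np.float64(-0.0462), 0.06) [-0.0031 -0.1013  0.0004]
(np.float64(-0.0181), np.float64(-0.0355), 0.06) [ 0.0107 -0.1227  0.0003]
(np.float64(-0.0076), np.float64(-0.0269), 0.06) [ 0.0318 -0.1398  0.0003]
(np.float64(0.001), np.float64(-0.023), 0.06) [ 0.049  -0.1476  0.0003]
turn [-0.0001  0.002   0.0037]
```

```bash
python3 -m handwheel '[[[-0.004,-0.02,0],[0,0,0],-1],[[-0.004,-0.037,0],[0,0,0],-1],[[-0.009,-0.057,0],[0,0,0],-1],[[-0.01,-0.068,0],[0,0,0],-1],[[-0.01,-0.078,0],[0,0,0],-1],[[-0.006,-0.09,0],[0,0,0],-1],[[-0.003,-0.101,0],[0,0,0],-1],[[0.004,-0.112,0],[0,0,0],-1],[[0.011,-0.123,0],[0,0,0],-1],[[0.011,-0.123,0],[0,0,0],-1]]'
python3 -c "
from h import *
to((-.0181,-.0355,.06),(-.0076,-.0269,.06),(.001,-.023,.06),(.006,-.023,.06))"
```

```text
clock: 6.55
tcp_pos: [0.532, 0.0058, 0.0603]
tool_rot: [3.135, 0.193, -0.001]
ft_force: [-1.4, -0.4, -0.5]
gripper_width: -0.0
grasp_force: 0.4
t 6.55 box [-0.0175 -0.036   0.0603] F [-1.4 -0.2 -0.5] w -0.0
(-0.0181, -0.0355, 0.06) [-0.0012 -0.0009  0.0005]
(-0.0076, -0.0269, 0.06) [ 0.0198 -0.0181  0.0005]
(0.001, -0.023, 0.06) [ 0.037  -0.0259  0.0005]
(0.006, -0.023, 0.06) [ 0.047  -0.0258  0.0005]
turn [0.0005 0.0009 0.0021]
```

```bash
python3 -m handwheel '[[[0.01,-0.009,0],[0,0,0],-1],[[0.02,-0.018,0],[0,0,0],-1],[[0.028,-0.022,0],[0,0,0],-1],[[0.035,-0.026,0],[0,0,0],-1],[[0.041,-0.026,0],[0,0,0],-1],[[0.045,-0.026,0],[0,0,0],-1],[[0.045,-0.026,0],[0,0,0],-1]]'
python3 -c "
from h import *
to((.006,-.023,.06))"
```

```text
clock: 7.13
tcp_pos: [0.5505, 0.0204, 0.06]
tool_rot: [3.135, 0.192, -0.008]
ft_force: [-7.5, -1.1, 4.0]
gripper_width: 0.0
grasp_force: 4.1
t 7.1333 box [ 0.0027 -0.0237  0.06  ] F [-7.6 -0.2  4. ] w 0.0
(0.006, -0.023, 0.06) [ 0.0067 -0.0014  0.    ]
turn [0.0007 0.0068 0.0008]
```

```bash
python3 -m handwheel '[[[0.006,0,0],[0,0,0],-1],[[0.012,0,0],[0,0,0],-1],[[0.012,0,0],[0,0,0],-1],[[0.012,0,0],[0,0,0],-1]]'
python3 -c "
from h import *
to((-.04,-.023,.06))"
```

```text
clock: 7.47
tcp_pos: [0.551, 0.0203, 0.0592]
tool_rot: [3.133, 0.191, -0.025]
ft_force: [-21.8, -1.0, 14.7]
gripper_width: -0.0001
grasp_force: 10.8
t 7.4667 box [ 0.0031 -0.0238  0.0592] F [-21.8   1.6  14.7] w -0.0001
(-0.04, -0.023, 0.06) [-0.0862 -0.0017 -0.0002]
turn [0.0015 0.0207 0.0006]
```

The lever is hard against its stop. I retreat in -x, then lift and clear.

```bash
python3 -m handwheel '[[[-0.03,0.002,0],[0,0,0],-1],[[-0.05,0.01,0],[0,0,0],-1],[[-0.05,0.01,-0.08],[0,0,0],-1],[[-0.05,0.01,-0.16],[0,0,0],-1],[[-0.08,0.04,-0.22],[0,0,0],-1],[[-0.12,0.10,-0.26],[0,0,0],-1],[[-0.14,0.16,-0.26],[0,0,0],-1],[[-0.14,0.16,-0.26],[0,0,0],-1],[[-0.14,0.16,-0.26],[0,0,0],-1]]'
python3 -c "
from h import *
to((0,0,.2)); grab('wrist','w5'); grab('top','top5')"
```

```text
clock: 8.22
tcp_pos: [0.4997, -0.0694, 0.1916]
tool_rot: [3.134, 0.184, 0.005]
ft_force: [0.1, 0.3, -0.2]
gripper_width: -0.0001
grasp_force: 0.0
t 8.2167 box [-0.0586 -0.1067  0.1916] F [ 0.2  0.2 -0.2] w -0.0001
(0, 0, 0.2) [ 0.1164 -0.2138 -0.017 ]
turn [ 0.0032 -0.004  -0.0051]
```

View pics/w5.png

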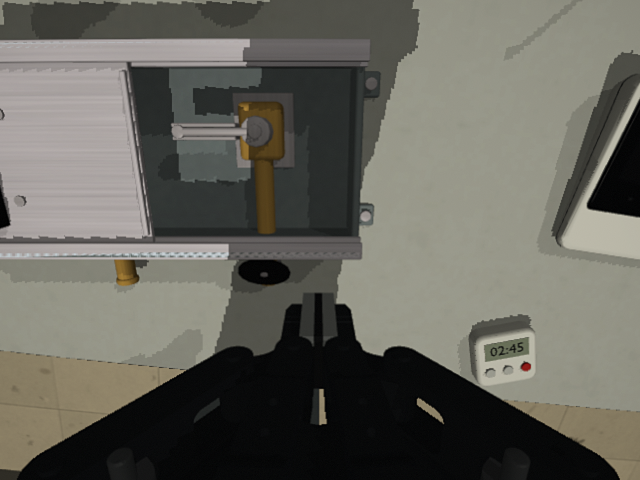

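View pics/top5.png

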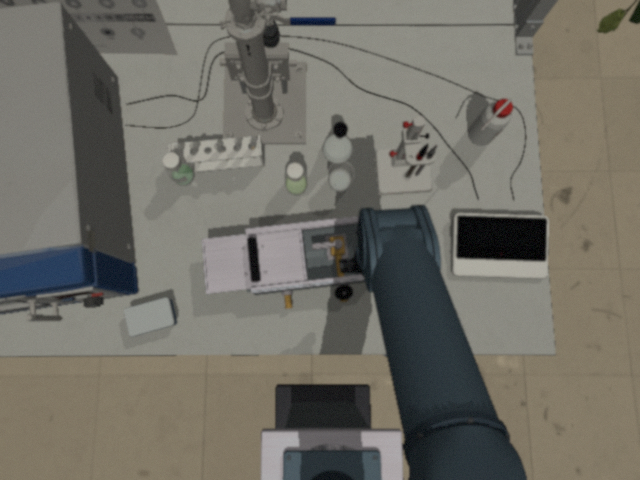

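The lever now runs from (258,131) to (178,131), straight across its pipe. The cover is far left with its rib at (254,258) in the top view, and the loose things stand where they were.

```bash
python3 -c "
from h import *
print(np.round(B.inv().apply(world('top5',(253.5,258),.09)-O),4))
for p in((258,131),(178,131)): print(np.round(B.inv().apply(world('w5',p,.056)-O),4))
print(arm.sign_off())"
```

```text
[0.0023 0.1296 0.09  ]
[ 0.0188 -0.0652  0.056 ]
[ 0.0192 -0.0079  0.056 ]
the job is handed in; nothing more can be done
None
```

The job is handed in: the cover is pushed left to its stop (rib measured at 0.130 m), the tagged right-hand valve's lever stands across its pipe against the stop, and nothing else was touched.

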